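# Load the salve-tin dispenser in dispensing order

### The arm

A 6-joint arm with a two-finger parallel gripper is mounted at the origin on the work surface. World frame = base frame: x ahead of the robot, y to its left, z up, the work surface at z = 0. Lengths are in m, angles in rad, forces in N, time in s.
With the tool pointing down it reaches from about 0.35 to 0.975 m from the base axis. Payload 4.9 kg.
Tool frame: the origin (TCP) lies midway between the tips of the shut fingers; the grasp point (between the pads) lies 19 mm behind it; z points along the fingers, y is the line along which they close (so a half turn about z gives the same grasp; the last joint's range is limited). The gripper opens to 85 mm and grips with 20 to 120 N. Pads are 22 mm wide; open, the fingers measure 114 mm over their backs; the gripper's body (76 mm by 85 mm) begins 54 mm behind the grasp point. The pads swing forward as they close: fully open they stand 13 mm farther back than shut.
Start: joints at [-1.304, 0.053, 1.613, -0, 1.476, -0.119], TCP at [0.235, -0.579, 0.231] pointing down, gripper open.
Joint ranges: [-3.01, 3.01], [-1.01, 2.22], [0.06, 2.58], [-1.02, 4.17], [0.09, 2.62], [-3.14, 3.14]. Speed limits (rad/s): [2.57, 2.57, 3.14, 3.14, 3.14, 3.14].

### API

Orientations are given as a unit quaternion [w, x, y, z].
In Python, from plant import manip gives the robot as it stands.
- The arm moves only by the tool move_arm, never from a script. Its argument "increments" is one flat list of numbers, 5 for each row, row after row: the shift along the tool's x, y, z in mm, then the turn about the tool's z in rad, then the opening, from 0 (shut) to 1 (fully open). In form: [tx, ty, tz, spin, jaw, tx, ty, tz, spin, jaw, ...]. A call has 1 to 8 rows; each row shifts and turns the commanded pose from where the row before left it, along the tool's axes as they then stand; what a row does not reach is not made up. A row lasts 1/12 s, in which the tool goes at most 41.7 mm and 7.16 degrees, less where a joint would pass 70% of its speed; a pose out of reach is approached as far as the arm can. A call with a gripper value outside its range is refused whole. The fingers move at their own pace and stop on an object; the grip force is fixed at half the most. Time passes only in rows, so rows that do not move let the fingers close. It gives the time, the measured TCP pose, the force, the opening and the grip force at its end, in the units of the state.
- manip.state(): the state, without advancing time (a new reading comes with each control period).
- manip.grab_frame(name): name is "side" or "top"; returns a dict with "image" (400x640x3 uint8, blue, green, red), "fov_y" (degrees; the focal length in pixels is half the picture's height over the tangent of half this angle, whatever the lens; pixels are square), "cx", "cy" (the principal point, pixels), "k1" (the pictures are not rectified: a ray, as slopes to the right and down, at radius r is drawn at 1 + k1 r^2 times it, then the intrinsics apply), "eye" and "rotation" of the camera in the world. Camera axes: x right, y down, z forward; pixel columns grow to the right and rows downward; lengths in m; the calibration is good to about 2 mm. A picture is of the moment at which its call begins. There is no depth.
- manip.job_done(): hands the job in; it is judged then, once.
The state is a dict: "time": time; "joint_pos": joint angles; "joint_vel": joint speeds; "joint_efforts": joint torques, N m; "tool_pos": TCP position; "tool_rot": TCP orientation; "contact_force": force on the tool from outside, world axes, zero at the start; "ft_torque": the same for the moment, N m; "gripper_width": opening from 0.0 (shut) to 1.0 (fully open); "grasp_force": force on a finger pad.
Only numpy, scipy, OpenCV 4.12 (cv2) and the standard library are available. Lean on these libraries where they do the work, as an engineer would, in place of code of your own. Each camera call takes 0.05 s, during which the arm holds its last target. There are 200 camera calls.

### The job

Load the gravity dispenser on the counter through its brass funnel: first the blue-lidded tin, then the red-lidded tin, so that the blue one is dispensed first and the red one stands on top of it, both upright. Leave the yellow-lidded tin standing where it is.

Things in the scene. Friction and masses are not known exactly. Their poses are not given: they have to be found in the camera images.
- magazine: Fixed gravity dispenser: 100 mm square dark base, vertical wooden well 60 mm across inside, brass funnel on top. Origin: centre of base underside, on the well axis; z up, x out of the front opening (z 20-64 mm). Well floor z 10, 60 mm throat z 64-74, funnel widening to 78 mm inside, 88 outside, at its rim, z 84. A tin let go in the funnel, base down, drops to the floor or tin below.
- blue_tin: Cylindrical salve tin, 46 mm diameter, 42 mm tall, about 60 g, bare metal body with a blue lid (top 18 mm, same diameter, does not come off). Stands upright on the counter, loose. Origin: centre of its underside; z along its axis towards the lid.
- red_tin: The same tin with a red lid: 46 mm diameter, 42 mm tall, upright and loose; origin: centre of its underside; z along its axis towards the lid.
- yellow_tin: The same tin with a yellow lid, not to be loaded: 46 mm diameter, 42 mm tall, upright, loose; origin: centre of its underside; z towards the lid. Tins start at least 95 mm apart, centre to centre. A cobalt jar (134 mm tall, the tallest thing), a white dish and a pewter tile with a pestle stand farther from the robot than the tins and dispenser.
Mind the look-alikes: they are no part of the job. What is shaped like the blue_tin but green is not meant. Leave any turquoise look-alike of the red_tin alone.

How it is judged:
By the outcome, as a careful person would: the job done as asked, in the order asked, and still so for the second after the job is handed in, with the robot touching nothing.
It also fails if it takes over 53 s, if anything falls off the work surface, if the arm or the gripper's body presses on something with over 40 N, if the wrist force passes 120 N, or if a joint passes its speed limit or range.

## Working session

There is one attempt and no reset: what is moved stays moved. The work goes in short steps, Python scripts to look and compute and a tool call to move; the robot and the scene stay as the last step left them, time stands still between calls to the robot, and variables do not carry over. Pictures are saved under pics/ and viewed, at most 10 in all, crops included, and the job is handed in when it is done.

Besides the shell and the picture viewer there is one more tool, called after "Request:" in YAML: its name, and indented under it one key for each argument. move_arm: Moves the arm, as the interface text tells. Its arguments: {"type":"object","properties":{"increments":{"type":"array"}},"required":["increments"]}

```bash
mkdir -p pics; ls; python3 - <<'E'
from plant import manip
import cv2
for n in("side","top"):
    f=manip.grab_frame(n); cv2.imwrite(f"pics/{n}0.png",f["image"])
    print(n,{k:(v.tolist() if hasattr(v,'tolist') else v) for k,v in f.items() if k!="image"})
print(manip.state())
E
```

```text
pics
side {'fov_y': 57.10946420794459, 'cx': 317.86615086096486, 'cy': 203.5666756875488, 'k1': -0.08000401351367835, 'eye': [0.3663257834513214, 0.4188087323704348, 0.5069723498619528], 'rotation': [0.08728395321183643, -0.2169238349205964, 0.9100830303009894, -0.3421614228887069]}
top {'fov_y': 50.262811453623385, 'cx': 318.0906740501714, 'cy': 191.23087973180012, 'k1': -0.10469715389915486, 'eye': [0.4290242225409689, 0.006182658098360285, 0.7982443901053877], 'rotation': [0.06951860676573987, -0.6971716237633757, 0.7126831073500511, -0.03466523951113169]}
{'time': 0.1, 'joint_pos': array([-1.30401048e+00,  5.32833571e-02,  1.61418015e+00, -2.20741234e-05,
        1.47601213e+00, -1.19021245e-01]), 'joint_vel': array([-7.90952807e-04, -7.77248698e-04, -3.57095011e-03,  9.27515787e-05,
        2.89139287e-04, -1.17133729e-04]), 'joint_efforts': array([ 1.08624827e-03, -3.94905567e+01, -3.71362638e+01, -4.66359393e-05,
        3.89548339e-03, -1.53214290e-05]), 'tool_pos': array([ 0.2350209 , -0.57850547,  0.23017659]), 'tool_rot': array([-9.38111711e-04,  9.81451099e-01,  1.91710337e-01, -8.04528226e-05]), 'contact_force': array([ 0.05084967,  0.11066173, -0.05971686]), 'ft_torque': array([ 0.03951821, -0.04059927, -0.01479212]), 'grasp_force': 0.0, 'gripper_width': 1.0032670192402247}
```

View pics/side0.png

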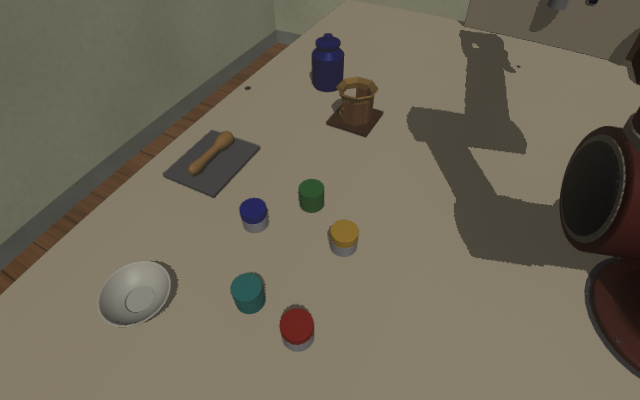

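View pics/top0.png

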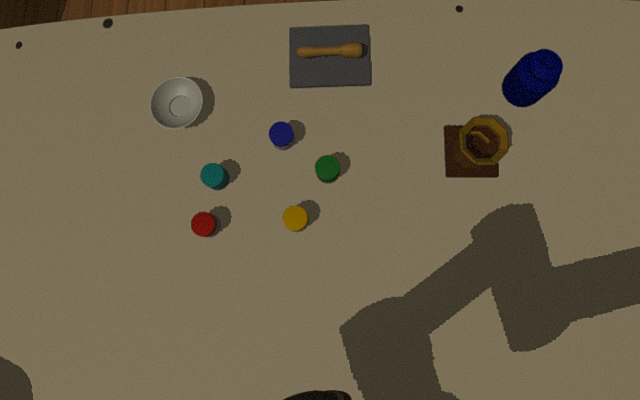

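The side view shows the blue lid at (254,209), yellow at (344,231), red at (297,324), and the funnel at (357,89). In the top view blue is at (281,134), yellow (295,218), red (204,224), and the funnel rim is at (484,141). The green and teal tins are decoys.

```bash
cat > h.py <<'E'
import numpy as np, cv2
from scipy.spatial.transform import Rotation as R
from scipy.optimize import least_squares
from plant import manip
def proj(f,P):
    w,x,y,z=f["rotation"]; c=R.from_quat([x,y,z,w]).inv().apply(np.asarray(P)-f["eye"])
    s=c[:,:2]/c[:,2:]; s=s*(1+f["k1"]*(s**2).sum(1,keepdims=True))
    F=f["image"].shape[0]/2/np.tan(np.radians(f["fov_y"])/2)
    return s*F+[f["cx"],f["cy"]]
def frust(p,r0,r1,h,n=72,off=0):   # p = centre of the top disc, radius r1; r0 at h below
    a=np.linspace(0,2*np.pi,n,endpoint=False)+off; u=np.c_[np.cos(a),np.sin(a),0*a]
    return np.r_[p+r1*u,p-[0,0,h]+r0*u]
def blob(f,seed,lo,hi):
    m=cv2.inRange(cv2.cvtColor(f["image"],cv2.COLOR_BGR2HSV),lo,hi)
    n,l,st,ce=cv2.connectedComponentsWithStats(m)
    ok=[i for i in range(1,n) if st[i,4]>60]
    i=min(ok,key=lambda i:np.hypot(*(ce[i]-seed)))
    c=np.argwhere(l==i)[:,::-1].astype(np.float32)
    return cv2.convexHull(c)[:,0]
def feats(h):  # bounding extents in 8 directions
    a=np.arange(16)*np.pi/8; d=np.c_[np.cos(a),np.sin(a)]
    return (h@d.T).max(0)
def fit(fs,hulls,model,p0):
    t=[feats(h) for h in hulls]
    g=lambda p:np.r_[tuple(feats(proj(f,model(p)))-u-0.4 for f,u in zip(fs,t))]
    s=least_squares(g,p0,loss="soft_l1"); return s.x,np.sqrt((g(s.x)**2).mean())
COL={"blue":((110,120,60),(130,255,255)),"red":((0,150,70),(8,255,255)),"yellow":((17,140,110),(28,255,255))}
lid=lambda p:frust(p,.023,.023,.018)
E
python3 - <<'E'
from h import *
fs=[manip.grab_frame(n) for n in("side","top")]
S={"blue":((254,212),(281,134)),"red":((297,326),(204,224)),"yellow":((344,232),(295,218))}
for k,s in S.items():
    hs=[blob(f,q,*COL[k]) for f,q in zip(fs,s)]
    print(k,[cv2.boundingRect(h.astype(int)) for h in hs],*fit(fs,hs,lid,[.6,.1,.04]))
    for i in (0,1): print('  single z=.042',i,fit([fs[i]],[hs[i]],lambda q:lid(np.r_[q,.042]),[.6,.1]))
for f,n in zip(fs,("side","top")):
    x,y=((357,105),(478,148))[n=="top"]
    c=f["image"][y-40:y+40,x-50:x+50]; cv2.imwrite(f"pics/mag_{n}.png",cv2.convertScaleAbs(cv2.resize(c,None,fx=6,fy=6,interpolation=cv2.INTER_CUBIC),alpha=1.5))
E
python3 -c "
import cv2,numpy as np
a=[cv2.imread('pics/mag_%s.png'%n) for n in('side','top')]
cv2.imwrite('pics/mag.png',cv2.resize(np.vstack(a),(600,960))[:, :]) 
cv2.imwrite('pics/mag.png',cv2.resize(np.hstack(a),(800,320)))"
```

```text
blue [(240, 198, 26, 26), (269, 122, 24, 23)] [0.65479471 0.11076294 0.03886859] 1.3823828782142311
  single z=.042 0 (array([0.65286707, 0.11187988]), np.float64(1.4925732928787576))
  single z=.042 1 (array([0.65450622, 0.11120381]), np.float64(1.2911942457826706))
red [(280, 308, 34, 36), (191, 212, 24, 25)] [0.48792006 0.25568288 0.03946493] 1.1176685060165659
  single z=.042 0 (array([0.48716624, 0.25608907]), np.float64(0.9717395389835086))
  single z=.042 1 (array([0.48814195, 0.25626401]), np.float64(1.1877049403592692))
yellow [(330, 220, 28, 26), (283, 205, 24, 26)] [0.49573167 0.0861596  0.04171611] 1.6132227315470473
  single z=.042 0 (array([0.49622084, 0.08394282]), np.float64(1.9846983864773942))
  single z=.042 1 (array([0.49584295, 0.0866966 ]), np.float64(0.7613783896928008))
```

View pics/mag.png

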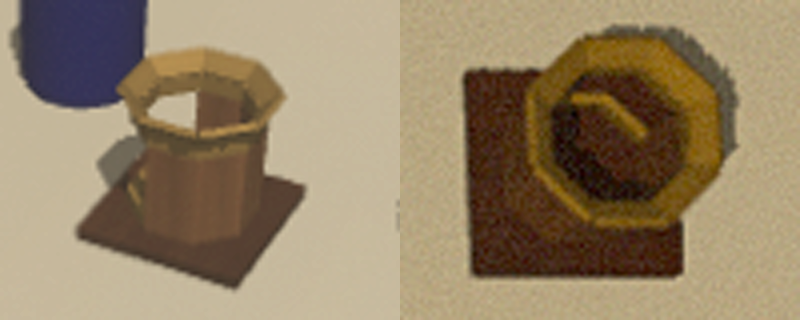

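The crops show the funnel's octagonal rim and the base corners clearly. I'll now fit the magazine from the points marked in both views.

```bash
python3 - <<'E'
from h import *
fs=[manip.grab_frame(n) for n in("side","top")]
rs=np.array([(117,90),(150,57),(205,47),(262,60),(287,97),(255,128),(195,138),(135,122)])/4+[307-.4,65-.4]
rt=(np.array([(582,38),(660,37),(718,83),(722,165),(672,227),(598,227),(540,180),(527,108)])-[400,0])/4+[428-.4,108-.4]
oct_=lambda p:frust(p[:3],p[3],p[3],0,8,p[4])
print("rim",fit(fs,[rs,rt],oct_,[.6,-.3,.084,.045,.2]))
print("rim centroids of octagon, fixed z: ")
for i in(0,1): print(fit([fs[i]],[[rs,rt][i]],lambda q:frust(np.r_[q[:2],.084],.0455,.0455,0,8,q[2]),[.6,-.3,.2]))
bs=np.array([(77,235),(237,288),(305,188)])/4+[306.6,64.6]
bt=(np.array([(465,70),(475,275),(683,275)])-[400,0])/4+[427.6,107.6]
def back(q,z):
    return [least_squares(lambda p:(proj(f,[np.r_[p,z]])-c).ravel(),[.6,-.3]).x for f,c in q]
S=np.array(back([(fs[0],c) for c in bs],.008));T=np.array(back([(fs[1],c) for c in bt],.008))
print("base corners side\n",S,"\ntop\n",T,"\ncentres",(S[0]+S[2])/2,(T[0]+T[2])/2)
print("jar base side/top",back([(fs[0],(328,84)),(fs[1],(521,90))],0.0), back([(fs[0],(328,40)),(fs[1],(545,66))],.12))
s=manip.state();w,x,y,z=s["tool_rot"];M=R.from_quat([x,y,z,w]).as_matrix();print(M.round(3),s["tool_pos"])
E
```

```text
rim (array([ 0.6176547 , -0.24928481,  0.08076622,  0.04646518,  0.36884011]), np.float64(0.6309307436840665))
rim centroids of octagon, fixed z: 
(array([ 0.61526413, -0.2439663 ,  0.35224247]), np.float64(0.6685147678441432))
(array([ 0.617029  , -0.24813284,  0.25630353]), np.float64(0.6411884766568658))
base corners side
 [[ 0.66379351 -0.19208443]
 [ 0.56545952 -0.18792795]
 [ 0.5648692  -0.29258931]] 
top
 [[ 0.66866667 -0.19907433]
 [ 0.56894604 -0.1970753 ]
 [ 0.56649833 -0.29588949]] 
centres [ 0.61433136 -0.24233687] [ 0.6175825  -0.24748191]
jar base side/top [array([ 0.73891968, -0.35768487]), array([ 0.74025416, -0.36104614])] [array([ 0.73790841, -0.35317725]), array([ 0.73666927, -0.3535492 ])]
[[ 0.927  0.376 -0.   ]
 [ 0.376 -0.927  0.001]
 [ 0.    -0.001 -1.   ]] [ 0.23510005 -0.57883991  0.23086757]
```

The magazine axis is about (0.617,-0.247) and the rim came out at 81 mm against the stated 84. The lid tops measured 39–42 mm against 42. I'll square the tool to the world axes, then go over the blue tin.

Request:
move_arm:
  increments: [0,0,0,0.0965,1,0,0,0,0.0965,1,0,0,0,0.0965,1,0,0,0,0.0965,1,19,-31.4,0,0,1,19,-31.4,0,0,1,19,-31.4,0,0,1,19,-31.4,0,0,1]

```text
time: 0.97
tool_pos: [0.3116, -0.4522, 0.2312]
tool_rot: [-0.0, 1.0, -0.001, 0.0]
contact_force: [0.2, 0.5, 0.1]
gripper_width: 1.002
grasp_force: 0.0
```

Request:
move_arm:
  increments: [19,-31.4,0,0,1,19,-31.4,0,0,1,19,-31.4,0,0,1,19,-31.4,0,0,1,19,-31.4,0,0,1,19,-31.4,0,0,1,19,-31.4,0,0,1,19,-31.4,0,0,1]

```text
time: 1.63
tool_pos: [0.4639, -0.2006, 0.2315]
tool_rot: [0.0, 1.0, -0.0, 0.0]
contact_force: [-0.1, -0.3, 0.7]
gripper_width: 0.999
grasp_force: 0.0
```

Request:
move_arm:
  increments: [19,-31.4,0,0,1,19,-31.4,0,0,1,19,-31.4,0,0,1,19,-31.4,0,0,1,19,-31.4,0,0,1,19,-31.4,0,0,1,19,-31.4,0,0,1,19,-31.4,0,0,1]

```text
time: 2.3
tool_pos: [0.6159, 0.0507, 0.2313]
tool_rot: [0.0, 1.0, 0.0, 0.0]
contact_force: [1.2, -1.1, 0.4]
gripper_width: 0.996
grasp_force: 0.0
```

Request:
move_arm:
  increments: [19,-31.4,0,0,1,19,-31.4,0,0,1,0,0,0,0,1,0,0,0,0,1]

```text
time: 2.63
tool_pos: [0.6536, 0.1133, 0.2306]
tool_rot: [0.0, 1.0, 0.001, -0.001]
contact_force: [-0.0, -1.0, -0.9]
gripper_width: 0.999
grasp_force: 0.0
```

Request:
move_arm:
  increments: [0.5,2,35,0,1,0,0,35,0,1,0,0,35,0,1,0,0,35,0,1,0,0,33,0,1,0,0,25,0,1,0,0,14,0,1,0,0,6.5,0,1]

```text
time: 3.3
tool_pos: [0.6517, 0.1085, 0.0099]
tool_rot: [0.0, 1.0, -0.001, -0.002]
contact_force: [0.1, -0.0, -0.2]
gripper_width: 0.998
grasp_force: 0.0
```

Request:
move_arm:
  increments: [0,0,0,0,1,0,0,0,0,0,0,0,0,0,0,0,0,0,0,0,0,0,0,0,0,0,0,0,0,0,0,0,0,0,0,0,0,0,0,0]

```text
time: 3.97
tool_pos: [0.6558, 0.1098, 0.0155]
tool_rot: [-0.0, 1.0, -0.0, 0.002]
contact_force: [0.4, -0.6, 6.8]
gripper_width: 0.518
grasp_force: 62.0
```

Request:
move_arm:
  increments: [0,0,-10,0,0,0,0,-25,0,0,0,0,-35,0,0,0,0,-35,0,0,0,0,-35,0,0,0,0,-30,0,0,0,0,0,0,0,0,0,0,0,0]

```text
time: 4.63
tool_pos: [0.6552, 0.1098, 0.1866]
tool_rot: [-0.0, 1.0, -0.0, 0.003]
contact_force: [-0.3, -0.2, -0.1]
gripper_width: 0.52
grasp_force: 61.3
```

```bash
python3 - <<'E'
from plant import manip
import cv2
f=[manip.grab_frame(n)["image"] for n in("side","top")]
cv2.imwrite("pics/lift.png",cv2.convertScaleAbs(cv2.resize(cv2.hconcat([f[0][60:340,100:500],f[1][0:280,150:550]]),(800,280)),alpha=1.4))
for i in range(3):print(manip.state()["tool_pos"])
E
```

```text
[0.65288824 0.10963574 0.18162947]
[0.65288824 0.10963574 0.18162947]
[0.65288824 0.10963574 0.18162947]
```

View pics/lift.png

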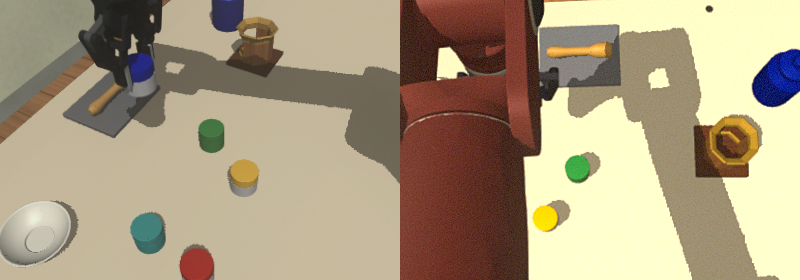

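The blue tin is held upright. Next I carry it to hover over the funnel.

Request:
move_arm:
  increments: [-3.7,30,0,0,0,-3.7,36,0,0,0,-3.7,38,0,0,0,-3.7,38,0,0,0,-3.7,38,0,0,0,-3.7,38,0,0,0,-3.7,38,0,0,0,-3.7,38,0,0,0]

```text
time: 5.4
tool_pos: [0.6222, -0.1854, 0.1797]
tool_rot: [-0.001, 1.0, -0.0, -0.002]
contact_force: [0.6, -0.1, -1.2]
gripper_width: 0.515
grasp_force: 61.4
```

Request:
move_arm:
  increments: [-3.7,38,0,0,0,-3.7,24,0,0,0,0,0,25,0,0,0,0,25,0,0,0,0,15,0,0,0,0,5,0,0,0,0,0,0,0,0,0,0,0,0]

```text
time: 6.07
tool_pos: [0.6168, -0.2458, 0.1125]
tool_rot: [-0.0, 1.0, 0.0, -0.0]
contact_force: [-0.6, 0.6, 0.2]
gripper_width: 0.519
grasp_force: 61.5
```

```bash
python3 - <<'E'
from h import *
f=manip.grab_frame("side"); print(manip.state()["tool_pos"])
c=f["image"][10:150,270:440]; cv2.imwrite("pics/hover.png",cv2.convertScaleAbs(cv2.resize(c,None,fx=4,fy=4,interpolation=cv2.INTER_CUBIC),alpha=1.6))
p=np.array([.6165,-.247,.112-.0125])
for q in (frust(p+[0,0,.042],.023,.023,.042,8),): print(((proj(f,q)-[270,10])*4).round())
E
```

```text
[ 0.6174593  -0.24618668  0.11384265]
[[314. 197.]
 [313. 214.]
 [338. 227.]
 [373. 228.]
 [397. 217.]
 [397. 200.]
 [372. 188.]
 [338. 187.]
 [310. 271.]
 [309. 288.]
 [333. 301.]
 [367. 302.]
 [390. 291.]
 [390. 274.]
 [366. 261.]
 [334. 260.]]
```

View pics/hover.png

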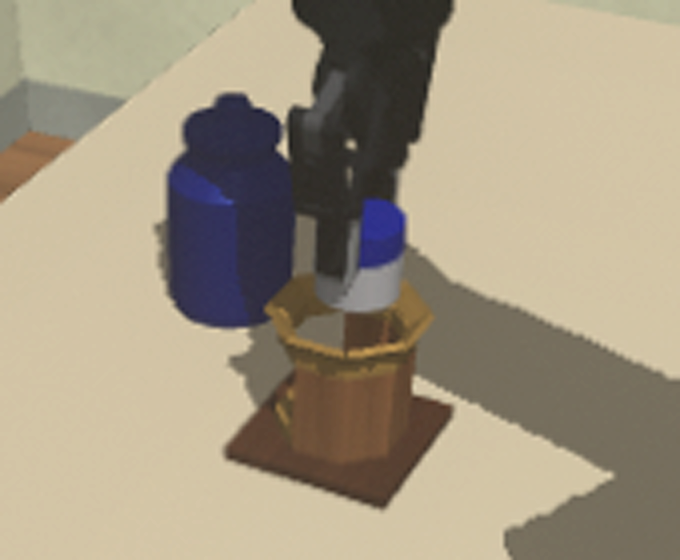

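The tin sits above the rim, at crop x≈317–404 with its bottom at ≈308. That is about 8 crop pixels right of the funnel centre (≈350), so I'll quantify the offset in this same camera.

```bash
python3 - <<'E'
from h import *
f=manip.grab_frame("side")
K=lambda u:np.asarray(u)/4+[270,10]
def res(p):
    q=(proj(f,frust(np.r_[p[:2],p[2]+.042],.023,.023,.042))-[270,10])*4
    t,b=q[:72],q[72:]
    return np.array([b[:,0].min()-317,b[:,0].max()-402,t[:,0].max()-406,b[:,1].max()-309,t[:,1].min()-199])
s=least_squares(res,[.617,-.247,.1]);print("tin",s.x,s.fun)
rim=np.array([(265,307),(294,282),(434,318),(410,346),(345,357),(285,342)])
def rr(p):
    q=(proj(f,frust(np.r_[p[:2],.084],.0465,.0465,0,72))-[270,10])*4
    return np.array([q[:,0].min()-265,q[:,0].max()-434,q[:,1].max()-357])
s=least_squares(rr,[.617,-.247]);print("rim side",s.x,s.fun)
# lid blob fit of bounding on native mask
m=cv2.inRange(cv2.cvtColor(f["image"],cv2.COLOR_BGR2HSV),*COL["blue"])[50:85,358:380]
ys,xs=np.nonzero(m);print("lid native",xs.max()+358,ys.min()+50,ys.max()+50)
print("right dir", proj(f,[[.617,-.247,.084],[.627,-.247,.084],[.617,-.237,.084],[.617,-.247,.094]]))
E
```

```text
tin [ 0.62522162 -0.28540363  0.07301497] [ 0.97232007 -1.97441978  0.96778061  0.63926136 -0.64581961]
rim side [ 0.61504341 -0.24534933] [-2.26178332  2.25611218 -0.32036706]
lid native 370 59 75
right dir [[356.79113119  86.60245936]
 [352.51952042  85.50458785]
 [354.97143844  88.82046434]
 [357.09384353  82.44961807]]
```

The tin is about 4 mm toward −x from the funnel axis. I'll shift it +4 mm, lower it and release.

Request:
move_arm:
  increments: [4,0,0,0,0,0,0,8,0,0,0,0,9,0,0,0,0,7,0,0,0,0,2,0,0,0,0,0,0,0,0,0,0,0,0]

```text
time: 6.75
tool_pos: [0.6204, -0.2462, 0.0862]
tool_rot: [-0.0, 1.0, -0.0, -0.0]
contact_force: [0.2, 0.2, -0.8]
gripper_width: 0.519
grasp_force: 61.5
```

Request:
move_arm:
  increments: [0,0,0,0,1,0,0,0,0,1,0,0,0,0,1,0,0,0,0,1,0,0,0,0,1,0,0,0,0,1,0,0,0,0,1]

```text
time: 7.33
tool_pos: [0.6208, -0.2463, 0.0869]
tool_rot: [0.0, 1.0, -0.0, 0.0]
contact_force: [-0.6, 0.8, -0.2]
gripper_width: 0.998
grasp_force: 0.0
```

Request:
move_arm:
  increments: [0,0,-10,0,1,0,0,-30,0,1,0,0,-40,0,1,0,0,-40,0,1,-12,-35,0,0,1,-12,-35,0,0,1,-12,-35,0,0,1,-12,-35,0,0,1]

```text
time: 8.0
tool_pos: [0.5723, -0.1052, 0.2081]
tool_rot: [0.0, 1.0, -0.001, 0.001]
contact_force: [0.2, 1.0, 0.3]
gripper_width: 1.001
grasp_force: 0.0
```

Request:
move_arm:
  increments: [-9,-36.5,0,0,1,-9,-36.5,0,0,1,-9,-36.5,0,0,1,-9,-36.5,0,0,1,-9,-36.5,0,0,1,-9,-36.5,0,0,1,-9,-36.5,0,0,1,-9,-36.5,0,0,1]

```text
time: 8.67
tool_pos: [0.5002, 0.1874, 0.208]
tool_rot: [-0.0, 1.0, -0.0, 0.001]
contact_force: [0.6, 0.5, -0.3]
gripper_width: 0.997
grasp_force: 0.0
```

```bash
python3 - <<'E'
from h import *
fs=[manip.grab_frame(n) for n in("side","top")]; print(manip.state()["tool_pos"])
c=[cv2.resize(f["image"][y-45:y+45,x-45:x+45],(400,400),interpolation=cv2.INTER_CUBIC) for f,(x,y) in zip(fs,((357,105),(478,148)))]
cv2.imwrite("pics/in1.png",cv2.convertScaleAbs(cv2.hconcat(c),alpha=1.8))
E
```

```text
[0.49942069 0.18994603 0.20784287]
```

View pics/in1.png

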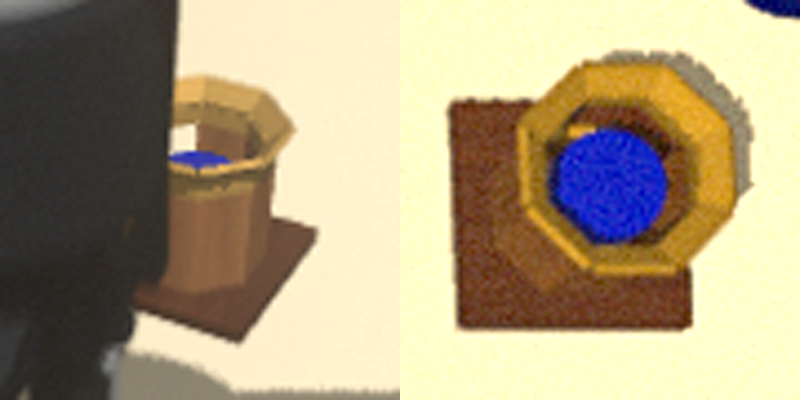

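The top view shows the blue lid inside the well. I'll check its depth while going on to red.

```bash
python3 - <<'E'
from h import *
f=manip.grab_frame("top")
hsv=cv2.inRange(cv2.cvtColor(f["image"],cv2.COLOR_BGR2HSV),*COL["blue"])
h=blob(f,(475,144),*COL["blue"]); print(cv2.boundingRect(h.astype(int)))
for z in (.052,.062,.072,.09): print(z,fit([f],[h],lambda q:frust(np.r_[q,z],.023,.023,0),[.617,-.247]))
print(fit([f],[h],lambda q:frust(q,.023,.023,0),[.617,-.247,.06]))
h=blob(f,(281,134),(110,120,60),(130,255,255))
E
```

```text
(468, 132, 25, 25)
0.052 (array([ 0.6189592 , -0.25083746]), np.float64(0.36841830368189826))
0.062 (array([ 0.6163813 , -0.24737699]), np.float64(0.4092717230966539))
0.072 (array([ 0.61381339, -0.24392283]), np.float64(0.5105043853823951))
0.09 (array([ 0.60921886, -0.23771932]), np.float64(0.7735211813771591))
(array([ 0.61882731, -0.25066055,  0.05251077]), np.float64(0.3686974675082519))
```

The lid is at z≈52, so the blue tin is seated. Now the red tin.

Request:
move_arm:
  increments: [-6,-33,0,0,1,-7,-35,0,0,1,0,0,35,0,1,0,0,35,0,1,0,0,30,0,1,0,0,20,0,1,0,0,0,0,1,0,0,0,0,1]

```text
time: 9.48
tool_pos: [0.4876, 0.2525, 0.0862]
tool_rot: [0.001, 1.0, -0.001, -0.001]
contact_force: [1.0, -0.2, 1.0]
gripper_width: 1.0
grasp_force: 0.0
```

Request:
move_arm:
  increments: [0,-2.5,25,0,1,0,0,25,0,1,0,0,16,0,1,0,0,8,0,1,0,0,0,0,1,0,0,0,0,0,0,0,0,0,0,0,0,0,0,0]

```text
time: 10.15
tool_pos: [0.4894, 0.2567, 0.0149]
tool_rot: [-0.001, 1.0, -0.0, 0.002]
contact_force: [0.1, 0.8, 0.1]
gripper_width: 0.603
grasp_force: 0.0
```

Request:
move_arm:
  increments: [0,0,0,0,0,0,0,0,0,0,0,0,0,0,0,0,0,0,0,0,0,0,0,0,0]

```text
time: 10.57
tool_pos: [0.4896, 0.2568, 0.015]
tool_rot: [-0.001, 1.0, -0.0, 0.002]
contact_force: [-0.2, -0.5, 7.0]
gripper_width: 0.521
grasp_force: 61.8
```

Request:
move_arm:
  increments: [0,0,-10,0,0,0,0,-25,0,0,0,0,-35,0,0,0,0,-35,0,0,0,0,-35,0,0,0,0,-30,0,0,0,0,0,0,0]

```text
time: 11.15
tool_pos: [0.4915, 0.2577, 0.1919]
tool_rot: [-0.002, 1.0, 0.0, 0.006]
contact_force: [0.1, 0.1, 0.4]
gripper_width: 0.522
grasp_force: 61.3
```

Request:
move_arm:
  increments: [9.4,30,0,0,0,9.4,37,0,0,0,9.4,37,0,0,0,9.4,37,0,0,0,9.4,37,0,0,0,9.4,37,0,0,0,9.4,37,0,0,0,9.4,37,0,0,0]

```text
time: 11.82
tool_pos: [0.5626, -0.0345, 0.1826]
tool_rot: [-0.0, 1.0, -0.0, -0.0]
contact_force: [0.7, 1.0, -0.6]
gripper_width: 0.52
grasp_force: 61.4
```

Request:
move_arm:
  increments: [9.4,37,0,0,0,9.4,37,0,0,0,9.4,37,0,0,0,9.4,37,0,0,0,9.4,37,0,0,0,9.4,29,0,0,0,0,0,0,0,0,0,0,0,0,0]

```text
time: 12.48
tool_pos: [0.6189, -0.248, 0.1821]
tool_rot: [-0.001, 1.0, -0.001, -0.001]
contact_force: [-0.9, -0.1, -0.2]
gripper_width: 0.522
grasp_force: 61.5
```

Request:
move_arm:
  increments: [0,0,25,0,0,0,0,25,0,0,0,0,15,0,0,0,0,5,0,0,0,0,0,0,0,0,0,0,0,0,0,0,0,0,0]

```text
time: 13.07
tool_pos: [0.6204, -0.247, 0.1148]
tool_rot: [0.001, 1.0, 0.0, 0.001]
contact_force: [0.5, 0.2, -0.4]
gripper_width: 0.517
grasp_force: 61.5
```

```bash
python3 - <<'E'
from h import *
f=manip.grab_frame("side"); t=manip.state()["tool_pos"]; print(t)
c=f["image"][10:150,270:440]; cv2.imwrite("pics/hover2.png",cv2.convertScaleAbs(cv2.resize(c,None,fx=4,fy=4,interpolation=cv2.INTER_CUBIC),alpha=1.6))
E
```

```text
[ 0.62046211 -0.24714454  0.11500799]
```

View pics/hover2.png

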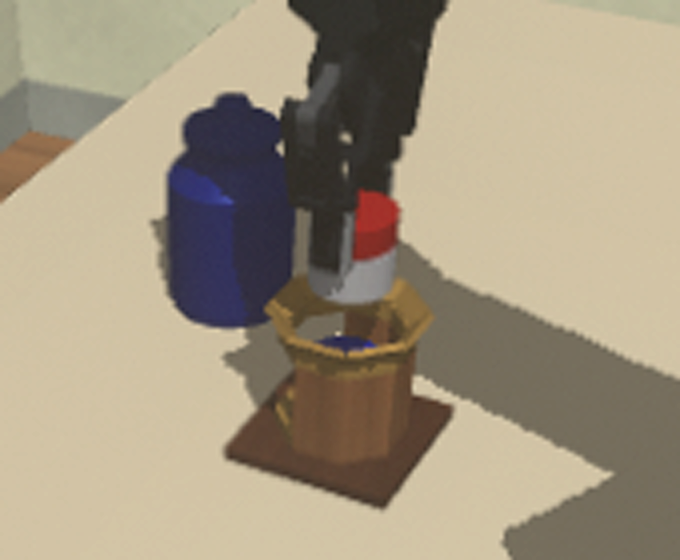

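The red tin's bottom spans crop x≈309–396, which puts it on the funnel centre (≈350). I'll lower it and release.

Request:
move_arm:
  increments: [0,0,9,0,0,0,0,10,0,0,0,0,6,0,0,0,0,2,0,0,0,0,0,0,0,0,0,0,0,0]

```text
time: 13.62
tool_pos: [0.6191, -0.2468, 0.0853]
tool_rot: [-0.0, 1.0, -0.0, -0.0]
contact_force: [-0.6, 0.5, 0.1]
gripper_width: 0.519
grasp_force: 61.5
```

Request:
move_arm:
  increments: [0,0,0,0,1,0,0,0,0,1,0,0,0,0,1,0,0,0,0,1,0,0,0,0,1,0,0,0,0,1,0,0,0,0,1]

```text
time: 14.2
tool_pos: [0.6194, -0.2468, 0.0859]
tool_rot: [0.0, 1.0, -0.0, 0.0]
contact_force: [-0.6, 0.1, 0.9]
gripper_width: 0.997
grasp_force: 0.0
```

Request:
move_arm:
  increments: [0,0,-10,0,1,0,0,-30,0,1,0,0,-40,0,1,0,0,-40,0,1,-38,0,0,0,1,-38,0,0,0,1,-38,0,0,0,1,-38,0,0,0,1]

```text
time: 14.87
tool_pos: [0.4661, -0.2466, 0.2069]
tool_rot: [0.0, 1.0, 0.0, 0.001]
contact_force: [-0.7, -1.1, 1.5]
gripper_width: 0.999
grasp_force: 0.0
```

```bash
python3 - <<'E'
from h import *
fs=[manip.grab_frame(n) for n in("side","top")]; print(manip.state()["tool_pos"])
c=[cv2.resize(f["image"][y-45:y+45,x-45:x+45],(400,400),interpolation=cv2.INTER_CUBIC) for f,(x,y) in zip(fs,((357,105),(478,148)))]
cv2.imwrite("pics/in2.png",cv2.convertScaleAbs(cv2.hconcat(c),alpha=1.6))
hs=[blob(f,q,*COL["red"]) for f,q in zip(fs,((357,85),(478,148)))]
print(fit(fs,hs,lid,[.617,-.247,.094])); print(fit(fs[1:],hs[1:],lambda q:frust(np.r_[q,.094],.023,.023,0),[.617,-.247]))
E
```

```text
[ 0.46286476 -0.24583726  0.20495937]
(array([ 0.61913807, -0.25372034,  0.09086412]), np.float64(1.1930324345888104))
(array([ 0.61719213, -0.24958224]), np.float64(0.35347709288526413))
```

View pics/in2.png

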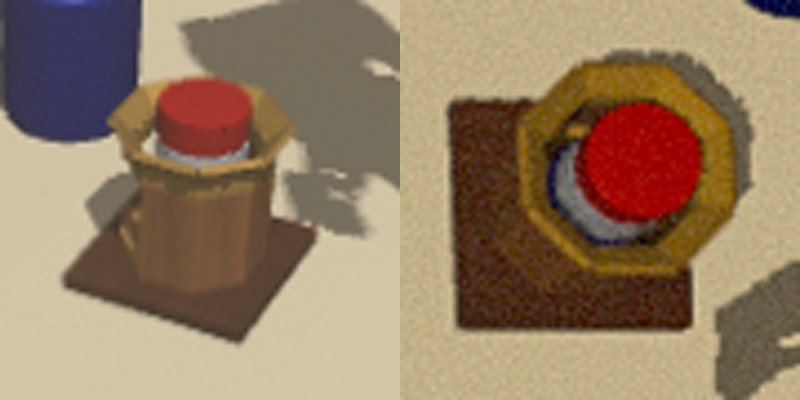

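The red tin stands upright on the blue one inside the funnel, with its lid top at about 91–94 mm against an expected 94. The arm is clear, so I'm handing in.

```bash
python3 -c "
from plant import manip
print(manip.job_done())"
```

```text
the job is handed in; nothing more can be done
None
```

The dispenser is loaded: the blue tin is seated on the well floor, the red tin stands upright on top of it, and I did not touch the yellow tin. I handed the job in at about 15 s with the arm clear; no verdict came back.

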